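Bench scraper flush against the bread board

TASK

The crumbs are about to be brushed off the bread board onto the bench scraper. Lay the bench scraper flat on the table at the board's right-hand long side (right as seen from the robot), with its straight blade edge flush against that side and about midway along it, and leave the filled roll on the board undisturbed.

Things in the scene. Friction and masses are not known exactly. Their poses are not given: they have to be found in the camera images.
- scraper_handle (a point): Middle of the round brown wooden handle of the loose bench scraper, 13.5 mm above the table when it lies flat: grasp here. Handle 28 mm across, 27 mm high, 139 mm long along y; the flat steel blade (2 mm thick, 120 mm wide) lies on the table and runs from it towards -x. 94 x 139 x 27 mm over all, about 0.12 kg. z up. It starts right of the board, blade roughly towards it.
- scraper_edge (a point): Middle of the straight free edge of the scraper's blade, 80 mm from the handle's middle towards -x, 1 mm above the table. Axes as for the handle: the edge runs along y (60 mm to each side), -x points out of the blade, away from the handle.
- board_side (a point): Middle of the right-hand long side of the bread board, at table height. The board is a plain wooden slab, 150 x 110 x 18 mm, with a darker strip across each short end; it is immovable, its sides upright down to the table. x runs along this side, away from the robot (75 mm to each end), y points into the board, z up. It may be turned by up to 12 degrees.
- roll_middle (a point): Centre of the filled bread roll (83 x 80 x 36 mm, loose) that lies on top of the board: leave it alone. 18 mm above its underside.

How it is judged:
By the outcome, as a careful person would: the job done as asked, in the order asked, and still so for the second after the job is handed in, with the robot touching nothing.
It also fails if it takes over 35 s, if anything falls off the work surface, if the arm or the gripper's body presses on something with over 40 N, if the wrist force passes 120 N, or if a joint passes its speed limit or range.

ROBOT

A 7-joint arm with a two-finger parallel gripper is mounted at the origin on a cart in front of the work surface, level with it; the furniture and walls round the work are solid. World frame = base frame: x ahead of the robot, y to its left, z up, the work surface at z = 0. Lengths are in m, angles in rad, forces in N, time in s.
With the tool pointing down it reaches from about 0.425 to 0.925 m from the base axis. Payload 6.8 kg.
Tool frame: the origin (TCP) lies between the finger pads; the fingertips stand 17 mm ahead of it and the grasp point (between the pads) lies 2 mm behind it; z points along the fingers, y is the direction in which the jaws open and shut (so a half turn about z gives the same grasp; the last joint's range is limited). The gripper opens to 85 mm and grips with 20 to 120 N. Pads are 22 mm wide; open, the fingers measure 114 mm over their backs; the gripper's body (76 mm by 85 mm) begins 54 mm behind the grasp point. The pads swing forward as they close: fully open they stand 13 mm farther back than shut.
Start: joints at [-1.258, 0.477, 0.022, 1.555, -0.011, 1.109, -0.083], TCP at [0.276, 0.616, 0.248] pointing down, gripper open.
Joint ranges: [-2.96, 2.96], [-0.34, 2.1], [-1.41, 1.46], [0.24, 2.44], [-1.37, 4.51], [0.17, 1.92], [-2.96, 2.96]. Speed limits (rad/s): [2.39, 2.39, 3.14, 3.14, 3.14, 3.14, 3.14].

INTERFACE

Orientations are given as a unit quaternion [w, x, y, z].
In Python, from station import bot gives the robot as it stands. The module is installed in compiled form; this text tells all that it offers.
- The arm moves only by the tool carry_out, never from a script. Its argument "moves" is a list of rows, each a list of 3 entries, a list of its own where there are three numbers: the turn, a rotation vector about the tool's x, y, z in degrees, then the shift along the tool's x, y, z in cm, then the finger opening in cm, from 0 to 8.54. A call has 1 to 5 rows; each row is the pose to reach, as a shift and turn from the pose commanded when the call began, along the tool's axes at that moment; what a row does not reach only later rows make up. A row lasts 1/8 s, in which the tool goes at most 62.5 mm and 10.7 degrees, less where a joint would pass 70% of its speed; a pose out of reach is approached as far as the arm can. A call with a gripper value outside its range is refused whole. The fingers move at their own pace and stop on an object; "newtons" is the grip in N (left out, the last holds). Time passes only in rows, so rows that repeat a pose let the fingers close. It gives the time, the measured TCP pose, the force and the opening at its end, in the units of the state.
- bot.get_obs(): the state, without advancing time (a new reading comes with each control period).
- bot.read_camera(name): name is "scene" or "side" or "wrist"; returns the picture (384x512x3 uint8, red, green, blue); there is no depth.
- bot.camera_info(name): a dict with "vertical_fov" (degrees; the focal length in pixels is half the picture's height over the tangent of half this angle, whatever the lens; pixels are square), "cx", "cy" (the principal point, pixels), "position" and "attitude" of the camera in the world. Camera axes: x right, y up, looking along -z (the intrinsics and any distortion apply to the point x, -y, -z); pixel columns grow to the right and rows downward; lengths in m; the calibration is good to about 2 mm. A picture is of the moment at which its call begins: read the wrist's pose just before it. camera_info takes no time and is no camera call; for the wrist camera it gives the pose at the moment of the call.
- bot.hand_in(): hands the job in, once; it reports no verdict.
Trained networks look in the newest picture that a camera, given by its name, has taken for a name from the list of things; names that differ only in an ending like _2 or _b are one class to them, and where a whole thing is asked for, a point or a joint stands for the part that bears it (a point fixed in the world has none). Each returns a list of dicts, best first, with "score" (0 to 1); they miss things now and then, are a little off and sometimes report something else, mostly with a low value. They report only what shows in the picture. A call takes as long as a camera call.
- bot.silhouettes(label, camera): "region" (384x512 bool, what is visible of it) and "location" ([column, row] in pixels, amid what is visible of it).
The state is a dict: "t": time; "q": joint angles; "joint_vel": joint speeds; "joint_torque": joint torques, N m; "eef_pos": TCP position; "tool_rot": TCP orientation; "contact_force": force on the tool from outside, world axes, zero at the start; "torque": the same for the moment, N m; "gripper_width": opening from 0.0 (shut) to 1.0 (fully open).
Only numpy, scipy, OpenCV 4.12 (cv2) and the standard library are available. Lean on these libraries where they do the work, as an engineer would, in place of code of your own. Each camera call takes 0.05 s, during which the arm holds its last target. There are 200 camera calls.

## Working session

There is one attempt and no reset: what is moved stays moved. The work goes in short steps, Python scripts to look and compute and a tool call to move; the robot and the scene stay as the last step left them, time stands still between calls to the robot, and variables do not carry over. Pictures are saved under pics/ and viewed, about 8 in all and at most 12, crops included, and the job is handed in when it is done.

Besides the shell and the picture viewer there is one more tool, called after "Request:" as a command line: name --argument value ..., lists and objects as JSON in quotes. carry_out: Moves the arm, as the interface text tells. Its arguments: {"type":"object","properties":{"moves":{"type":"array"},"newtons":{"type":"number"}},"required":["moves"]}

```bash
mkdir -p pics; python3 - <<'E'
from station import bot
import cv2, numpy as np
o=bot.get_obs(); print({k:np.round(v,3) for k,v in o.items()})
ims=[]
for c in ["scene","side","wrist"]:
    im=bot.read_camera(c); ims.append(im); np.save(f"{c}0.npy",im); print(c,bot.camera_info(c))
    for l in ["scraper_handle","scraper_edge","board_side","roll_middle"]:
        try:
            for d in bot.silhouettes(l,c)[:2]: print(c,l,round(d["score"],2),d["location"],d["region"].sum())
        except Exception as e: print(c,l,e)
cv2.imwrite("pics/a.png",cv2.cvtColor(cv2.resize(np.vstack([np.hstack(ims[:2]),np.hstack([ims[2],ims[2]*0])]),(800,600)),cv2.COLOR_RGB2BGR))
E
```

```text
{'t': np.float64(0.0), 'q': array([-1.258,  0.478,  0.022,  1.556, -0.012,  1.109, -0.083]), 'joint_vel': array([-0.002,  0.001, -0.001,  0.   , -0.001,  0.   , -0.001]), 'joint_torque': array([ 1.0000e-03, -5.9646e+01,  1.6090e+00, -2.8119e+01,  1.3000e-02,
        9.0000e-03,  0.0000e+00]), 'eef_pos': array([0.276, 0.616, 0.247]), 'tool_rot': array([-0.   ,  0.209,  0.978, -0.001]), 'contact_force': array([ 0.04 , -1.128, -0.545]), 'torque': array([-0.02 ,  0.042,  0.009]), 'gripper_width': np.float64(0.997)}
scene {'vertical_fov': 46.870383544194304, 'cx': 252.5148954512041, 'cy': 192.11736934987027, 'position': array([ 0.37980599, -0.37482053,  0.66732495]), 'attitude': array([ 0.911341  ,  0.36598705, -0.07528367, -0.17275253])}
scene scraper_handle 0.73 [299.7, 264.2] 2903
scene scraper_edge 0.84 [297.4, 260.9] 2970
scene roll_middle 0.67 [243.7, 162.7] 872
side {'vertical_fov': 51.34736000413177, 'cx': 252.07293407641652, 'cy': 192.79979562247274, 'position': array([ 0.56044378, -0.61046516,  0.48491926]), 'attitude': array([ 0.86316818,  0.50433284, -0.02149754, -0.01126627])}
side scraper_handle 0.51 [251.5, 186.4] 1294
side scraper_edge 0.77 [265.7, 250.9] 1417
side board_side 0.93 [252.0, 191.3] 1279
side roll_middle 0.92 [257.5, 172.8] 511
wrist {'vertical_fov': 71.35611432863182, 'cx': 256.1265363807311, 'cy': 188.8141225774073, 'position': array([0.21241471, 0.64386921, 0.37416659]), 'attitude': array([ 0.8312882 , -0.11623559, -0.07473131,  0.5383906 ])}
```

View pics/a.png

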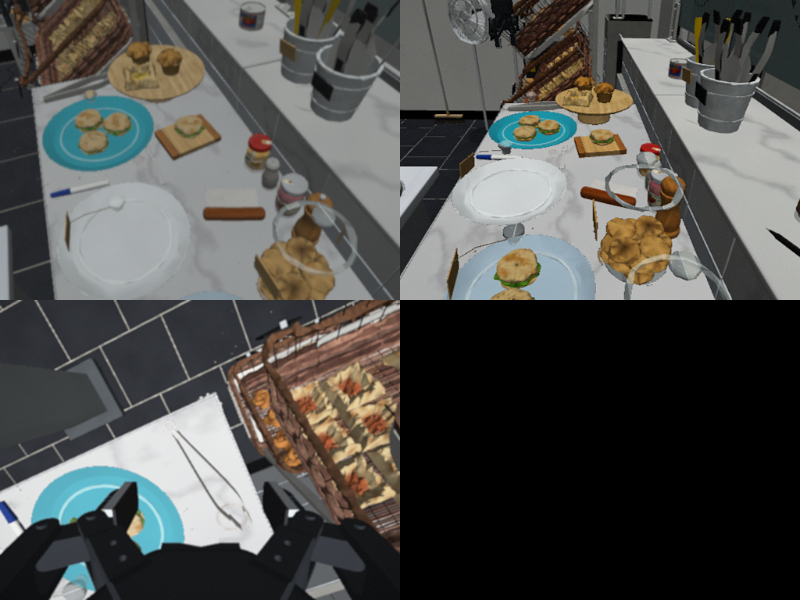

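The composite (half scale) shows the board with the roll at about (188,137) in the scene view. The scraper's handle is at (235,213) with its blade towards the board, and jars stand to the right of it at larger x. Next I'll crop and measure.

```bash
cat > h.py <<'E'
import numpy as np, cv2
from scipy.spatial.transform import Rotation as R
from station import bot
def rot(q): return R.from_quat(np.r_[q[1:],q[0]]).as_matrix()
def ray(ci,uv):
    f=192/np.tan(np.radians(ci["vertical_fov"]/2)); uv=np.atleast_2d(uv).astype(float)
    d=np.c_[(uv[:,0]-ci["cx"])/f,-(uv[:,1]-ci["cy"])/f,-np.ones(len(uv))]
    return d@rot(ci["attitude"]).T
def onz(ci,uv,z=0.):
    d=ray(ci,uv); p=ci["position"]; return p+d*((z-p[2])/d[:,2])[:,None]
def proj(ci,P):
    f=192/np.tan(np.radians(ci["vertical_fov"]/2)); c=(np.atleast_2d(P)-ci["position"])@rot(ci["attitude"])
    return np.c_[ci["cx"]-f*c[:,0]/c[:,2],ci["cy"]+f*c[:,1]/c[:,2]]
def crop(im,x,y,w,h,s,fn):
    cv2.imwrite(fn,cv2.cvtColor(cv2.resize(im[y:y+h,x:x+w],None,fx=s,fy=s,interpolation=cv2.INTER_CUBIC),cv2.COLOR_RGB2BGR))
E
python3 - <<'E'
from h import *
a=np.load("scene0.npy");b=np.load("side0.npy")
A=a[135:295,190:350];B=b[150:310,200:360]
cv2.imwrite("pics/b.png",cv2.cvtColor(np.hstack([cv2.resize(x,(400,400),interpolation=cv2.INTER_CUBIC) for x in (A,B)]),cv2.COLOR_RGB2BGR))
ci=bot.camera_info("scene"); cs=bot.camera_info("side")
print(onz(ci,[[300,272],[244,165]],.0135),onz(cs,[[266,251]],.0135))
E
```

```text
[[ 0.62474337 -0.00314265  0.0135    ]
 [ 0.63198441  0.28941012  0.0135    ]] [[ 0.62440168 -0.00079802  0.0135    ]]
```

View pics/b.png

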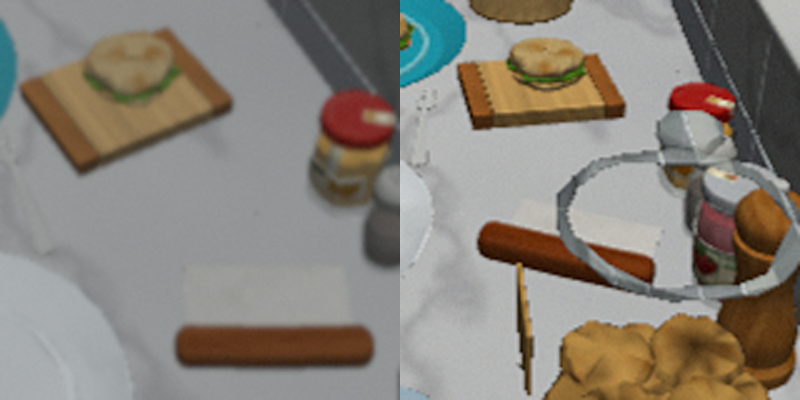

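The crops (2.5x) show the board's near-side lower edge from (223,204) to (283,178) in scene pixels. The handle runs from (261,273) to (339,273), and a glass rim hangs near it. I'll fit models to both views and triangulate the rim.

```bash
cat > fit.py <<'E'
from h import *
from scipy.optimize import least_squares, minimize
def board_pts(p):  # cx,cy of board centre, yaw of x axis (along length)
    c,s=np.cos(p[2]),np.sin(p[2]); u=np.array([c,s,0]); v=np.array([-s,c,0])
    o=np.array([p[0],p[1],0])
    return np.array([o+a*.075*u+b*.055*v+[0,0,z] for a in(-1,1) for b in(-1,1) for z in(0,.018)])
def handle_pts(p,z=.0135):
    u=np.array([np.cos(p[2]),np.sin(p[2]),0]); v=np.array([-u[1],u[0],0]); t=np.linspace(0,2*np.pi,16,endpoint=False)
    return np.array([[p[0],p[1],z]+s*(.0695-e)*u+r*(np.cos(a)*.014*v+np.sin(a)*np.array([0,0,.0135])) for s in(-1,1) for e,r in((0,.7),(.005,1)) for a in t])
def mask(P,ci):
    m=np.zeros((384*4,512*4),np.uint8); h=cv2.convexHull(proj(ci,P).astype(np.float32))
    cv2.fillConvexPoly(m,np.round((h+.5)*4).astype(np.int32),255); return cv2.resize(m,(512,384),interpolation=cv2.INTER_AREA)/255.
E
python3 - <<'E'
from fit import *
C={c:bot.camera_info(c) for c in("scene","side")}
I={c:np.load(c+"0.npy") for c in C}
H={c:cv2.cvtColor(I[c],cv2.COLOR_RGB2HSV).astype(int) for c in C}
print(onz(C["scene"],[[260.8,272],[339.2,272]],.0135),onz(C["scene"],[[223.2,203.8],[282.8,178.2]]),onz(C["side"],[[200+77/2.5,150+128/2.5],[200+225/2.5,150+116/2.5]]))
for c,xy in(("scene",[(300,272),(240,182),(300,255)]),("side",[(200+110/2.5,150+245/2.5),(200+140/2.5,150+95/2.5)])):
    for x,y in xy: print(c,x,y,H[c][int(y),int(x)],I[c][int(y),int(x)])
# rim triangulation
def tri(a,b):
    d1=ray(C["scene"],a)[0];d2=ray(C["side"],b)[0];p1=C["scene"]["position"];p2=C["side"]["position"]
    k=np.linalg.lstsq(np.c_[d1,-d2],p2-p1,rcond=None)[0]; return p1+k[0]*d1,p2+k[1]*d2
print("rim",tri([315*1.28,236*1.28],[245*1.28,187*1.28]))
print("rim left",tri([274*1.28,236*1.28],[206*1.28,187*1.28]))
print("tag", tri([258*1.28,268*1.28],[200+120/2.5,150+265/2.5]))
E
```

```text
[[ 0.56089604  0.02175664  0.0135    ]
 [ 0.68873493 -0.02809818  0.0135    ]] [[0.55601318 0.20956139 0.        ]
 [0.7002975  0.23386275 0.        ]] [[0.55599975 0.20906525 0.        ]
 [0.70064426 0.23248762 0.        ]]
scene 300 272 [ 11 178  99] [99 56 30]
scene 240 182 [ 19 108 142] [142 119  82]
scene 300 255 [ 30   6 158] [158 158 154]
side 244.0 248.0 [ 13 225  94] [94 46 11]
side 256.0 188.0 [ 19 141 185] [185 146  83]
rim (array([ 0.66765554, -0.18024171,  0.1705432 ]), array([ 0.66856134, -0.18002468,  0.17115305]))
rim left (array([ 0.61231531, -0.14979477,  0.15630476]), array([ 0.60430932, -0.15257107,  0.15143958]))
tag (array([ 0.5682537 , -0.18143557,  0.1351248 ]), array([ 0.58156551, -0.17709918,  0.14141411]))
```

```bash
cat > run1.py <<'E'
from fit import *
C={c:bot.camera_info(c) for c in("scene","side")}
I={c:np.load(c+"0.npy") for c in C}
H={c:cv2.cvtColor(I[c],cv2.COLOR_RGB2HSV).astype(int) for c in C}
def seg(c,hmax,smin,vmax,seed):
    h=H[c]; m=((h[...,0]<hmax)&(h[...,1]>smin)&(h[...,2]<vmax)).astype(np.uint8)
    n,l=cv2.connectedComponents(m); return (l==l[int(seed[1]),int(seed[0])])*1.
def iou(P,cs,M,roi=None):
    return sum(np.abs(mask(P,C[c])-M[c]).sum()/M[c].sum() for c in cs)
mh={"scene":seg("scene",16,120,160,(300,272))}
mb={"scene":seg("scene",26,75,255,(240,182)),"side":seg("side",26,75,255,(256,188))}
print({k:v.sum() for k,v in mh.items()},{k:v.sum() for k,v in mb.items()})
f=minimize(lambda p:iou(handle_pts(p),["scene"],mh),[.625,-.003,-.372],method="Nelder-Mead",options=dict(initial_simplex=[[.625,-.003,-.372],[.63,-.003,-.372],[.625,.002,-.372],[.625,-.003,-.33]]))
print("handle",f.x,np.degrees(f.x[2]),f.fun)
def bres(p,cs):
    r=[]
    for c in cs:
        m=mb[c]; cols=np.where(m.any(0))[0][3:-3]; low=384-np.argmax(m[::-1],0)[cols]
        mm=mask(board_pts(p),C[c]); r+=list(np.abs(mm[:,cols]).sum(0)*0+ (384-np.argmax((mm>.5)[::-1],0)[cols])-low)
        ml=np.where((mm>.5).any(0))[0]; cc=np.where(m.any(0))[0]; r+=[3*(ml[0]-cc[0]),3*(ml[-1]-cc[-1])] if len(ml) else [99,99]
    return np.abs(r).mean()
x0=np.array([.628-.165*.055,.221+.986*.055,.164])
for cs in(["scene"],["side"],["scene","side"]):
    g=minimize(bres,x0,args=(cs,),method="Nelder-Mead",options=dict(initial_simplex=[x0,x0+[.006,0,0],x0+[0,.006,0],x0+[0,0,.05]]))
    n=np.array([-np.sin(g.x[2]),np.cos(g.x[2])]); print("board",g.x,"side mid",g.x[:2]-.055*n,np.degrees(g.x[2]),g.fun)
print("jar",onz(C["scene"],[[190+343/2.5,135+203/2.5],[190+310/2.5,135+180/2.5]]))
o=[]
for c in C:
    v=I[c].copy()
    v=cv2.resize(v,None,fx=3,fy=3,interpolation=cv2.INTER_CUBIC)
    b=board_pts(g.x)
    blade=np.array([[*f.x[:2],.002]+a*np.array([-np.sin(f.x[2]),np.cos(f.x[2]),0])+w*np.array([np.cos(f.x[2]),np.sin(f.x[2]),0]) for a,w in((.014,.06),(.08,.06),(.08,-.06),(.014,-.06))])
    for P in(b[::2][[0,1,3,2]],b[1::2][[0,1,3,2]],blade):
        cv2.polylines(v,[np.round((proj(C[c],P)+.5)*3*8).astype(np.int32)],True,(0,0,255),1,shift=3)
    hu=cv2.convexHull(proj(C[c],handle_pts(f.x)).astype(np.float32)); cv2.polylines(v,[np.round((hu+.5)*24).astype(np.int32)],True,(0,255,0),1,shift=3)
    x,y=(195,140) if c=="scene" else (210,155); o.append(v[y*3:y*3+480,x*3:x*3+400])
cv2.imwrite("pics/c.png",cv2.cvtColor(np.hstack(o),cv2.COLOR_RGB2BGR))
E
python3 run1.py
```

```text
{'scene': np.float64(1066.0)} {'scene': np.float64(2610.0), 'side': np.float64(1671.0)}
handle [ 0.62369182 -0.00390317 -0.3721456 ] -21.322372480094252 0.1945333480484126
board [0.61868324 0.27855879 0.16053412] side mid [0.62747475 0.22426598] 9.19792727011015 0.1375
board [0.61755621 0.2763896  0.16437343] side mid [0.62655609 0.22213094] 9.417903912908647 0.15873015873015872
board [0.61814831 0.27727188 0.16719915] side mid [0.62730147 0.22303887] 9.579805427599645 0.32167832167832167
jar [[0.73804217 0.10331112 0.        ]
 [0.72480175 0.13483358 0.        ]]
```

View pics/c.png

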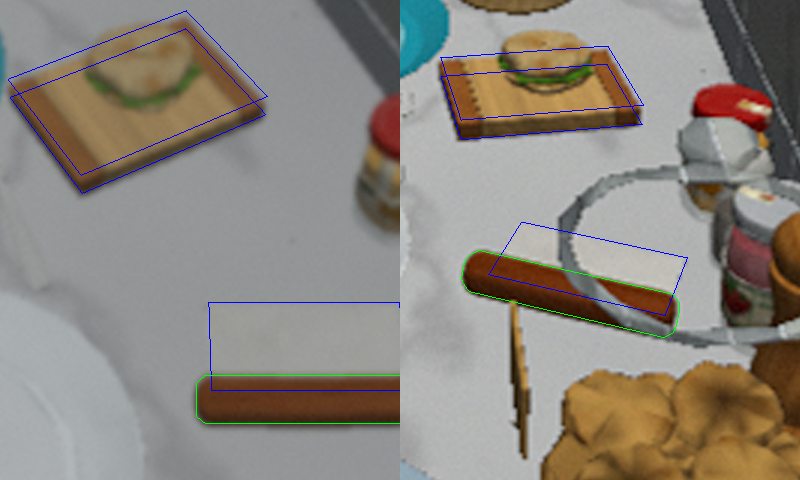

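The overlay fits to within a few mm: the handle is at (0.624,-0.004) with yaw -21.3°, and the board side's middle is at (0.627,0.222) with yaw about 9.4°. Contact will settle the rest. Next I move over the handle.

```bash
cat >> h.py <<'E'
def rel(p,yaw,R0=None,p0=None):
    o=bot.get_obs(); R0=rot(o["tool_rot"]) if R0 is None else R0; p0=o["eef_pos"] if p0 is None else p0
    t=np.radians(yaw); y=np.array([np.cos(t),np.sin(t),0]); z=np.array([0,0,-1.]); Rt=np.c_[np.cross(y,z),y,z]
    return np.round(R.from_matrix(R0.T@Rt).as_rotvec(degrees=True),1).tolist(), np.round(100*R0.T@(np.array(p)-p0),2).tolist()
E
python3 - <<'E'
from h import *
C={c:bot.camera_info(c) for c in("scene","side")}
print(rel([.624,-.004,.2],68.7))
def tri(a,b):
    d1=ray(C["scene"],a)[0];d2=ray(C["side"],b)[0];p1=C["scene"]["position"];p2=C["side"]["position"]
    k=np.linalg.lstsq(np.c_[d1,-d2],p2-p1,rcond=None)[0]; return p1+k[0]*d1,p2+k[1]*d2
print("lid",tri([190+357/2.5,135+112/2.5],[200+302/2.5,150+95/2.5]))
E
```

```text
([0.0, 0.0, -2.8], [-57.12, -42.38, 4.83])
lid (array([0.74464266, 0.11744719, 0.08632107]), array([0.74500774, 0.11750848, 0.08660225]))
```

Request:
carry_out --moves '[[[0,0,0],[-5,-3.7,0],8.5],[[0,0,0],[-10,-7.4,0],8.5],[[0,0,0],[-15,-11.1,0],8.5],[[0,0,-1],[-20,-14.8,0],8.5],[[0,0,-2.8],[-25,-18.5,0],8.5]]'

```text
t: 1.38
eef_pos: [0.4292, 0.3434, 0.2487]
tool_rot: [0.0, 0.184, 0.983, 0.0]
contact_force: [1.1, 0.5, 1.1]
gripper_width: 0.991
```

Request:
carry_out --moves '[[[0,0,0],[-5,-3.7,0],8.5],[[0,0,0],[-10,-7.4,0],8.5],[[0,0,0],[-15,-11.1,1],8.5],[[0,0,0],[-20,-14.8,2],8.5],[[0,0,0],[-24,-17.8,3],8.5]]'

```text
t: 2.0
eef_pos: [0.5884, 0.0896, 0.2184]
tool_rot: [0.0, 0.186, 0.983, 0.0]
contact_force: [0.7, 0.9, 0.0]
gripper_width: 0.997
```

```bash
python3 - <<'E'
from h import *
print(bot.get_obs()["t"],bot.get_obs()["eef_pos"],rel([.624,-.004,.13],68.7))
E
```

```text
2.0 [0.58842706 0.08963305 0.21836782] ([0.0, 0.1, -0.1], [-6.72, -7.42, 8.84])
```

Request:
carry_out --moves '[[[0,0,0],[-3.4,-3.7,3],8.5],[[0,0,0],[-6.7,-7.4,6],8.5],[[0,0,0],[-6.7,-7.4,8],8.5],[[0,0,0],[-6.7,-7.4,8],8.5]]'

```text
t: 2.5
eef_pos: [0.6217, -0.0015, 0.1367]
tool_rot: [-0.002, 0.185, 0.983, -0.0]
contact_force: [-0.0, 0.0, 0.3]
gripper_width: 0.998
```

```bash
python3 - <<'E'
from fit import *
print(bot.get_obs()["eef_pos"])
ci=bot.camera_info("wrist"); im=bot.read_camera("wrist"); np.save("w1.npy",im)
v=cv2.resize(im,None,fx=1.5,fy=1.5)
p=[.624,-.004,-.372]
hu=cv2.convexHull(proj(ci,handle_pts(p)).astype(np.float32)); cv2.polylines(v,[np.round((hu+.5)*1.5).astype(np.int32)],True,(0,255,0),1)
b=board_pts([.618,.2765,.164])
for P in (b[::2][[0,1,3,2]],b[1::2][[0,1,3,2]]): cv2.polylines(v,[np.round((proj(ci,P)+.5)*1.5).astype(np.int32)],True,(0,0,255),1)
cv2.imwrite("pics/d.png",cv2.cvtColor(v,cv2.COLOR_RGB2BGR))
E
```

```text
[ 0.62166552 -0.0015438   0.13670256]
```

View pics/d.png

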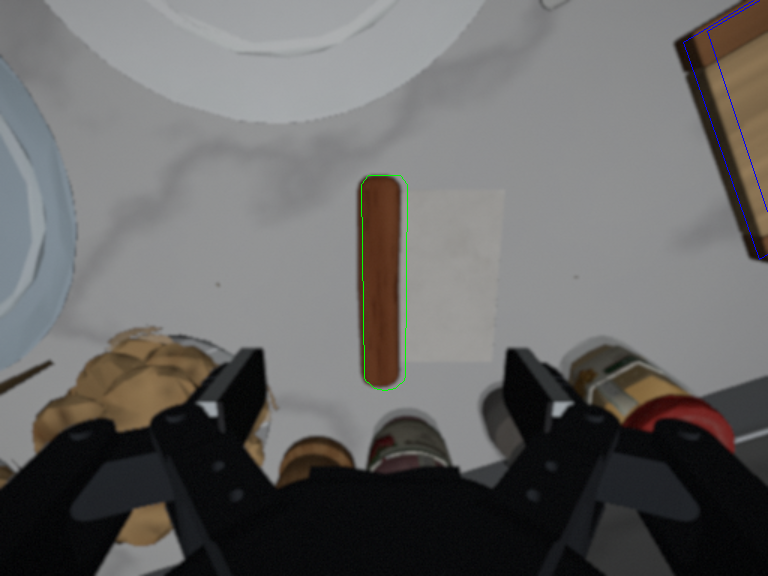

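The wrist view shows the handle between the fingers, at columns 360-401 and rows 175-388. It sits about 2 px left of the model and is turned by about 1°. The board is also some 3 mm nearer than modelled, so I'll refine from this picture.

```bash
python3 - <<'E'
from fit import *
im=np.load("w1.npy"); ci=bot.camera_info("wrist")
h=cv2.cvtColor(im,cv2.COLOR_RGB2HSV).astype(int)
m=((h[...,0]<16)&(h[...,1]>110)).astype(np.uint8); n,l=cv2.connectedComponents(m); M=(l==l[187,253])*1.
ys,xs=np.where(M); print(M.sum(),xs.min(),xs.max(),ys.min(),ys.max())
x0=np.array([.624,-.004,-.372])
f=minimize(lambda p:np.abs(mask(handle_pts(p),ci)-M).sum(),x0,method="Nelder-Mead",options=dict(initial_simplex=[x0,x0+[.005,0,0],x0+[0,-.005,0],x0+[0,0,.04]]))
print(f.x,np.degrees(f.x[2]),f.fun)
# blade edge corners seen + board side bottom corners
print(onz(ci,np.array([[504,191],[495,361]])/1.5,.002), onz(ci,np.array([[676,43],[750,262]])/1.5,.018))
print(rel([f.x[0],f.x[1],.021],np.degrees(f.x[2])+90))
E
```

```text
3468.0 239 265 118 256
[ 0.62498862 -0.0063852  -0.36996756] -21.197579531780885 563.5764705882352
[[0.59786981 0.08994409 0.002     ]
 [0.71000187 0.04964951 0.002     ]] [[0.55388738 0.1957652  0.018     ]
 [0.69328958 0.21711751 0.018     ]]
([-0.0, -0.1, -0.1], [-0.45, -0.44, 11.7])
```

Request:
carry_out --moves '[[[0,0,0],[-0.45,-0.45,4],8.5],[[0,0,0],[-0.45,-0.45,8],8.5],[[0,0,0],[-0.45,-0.45,10],8.5],[[0,0,0],[-0.45,-0.45,11.5],8.5],[[0,0,0],[-0.45,-0.45,11.5],8.5]]' --newtons 40

```text
t: 3.18
eef_pos: [0.6254, -0.0066, 0.0232]
tool_rot: [-0.0, 0.185, 0.983, 0.0]
contact_force: [-0.3, -0.5, -0.0]
gripper_width: 0.997
```

Request:
carry_out --moves '[[[0,0,0],[0,0,0],5],[[0,0,0],[0,0,0],4],[[0,0,0],[0,0,0],3],[[0,0,0],[0,0,0],2],[[0,0,0],[0,0,0],1]]' --newtons 40

```text
t: 3.8
eef_pos: [0.6258, -0.007, 0.0241]
tool_rot: [0.0, 0.185, 0.983, 0.0]
contact_force: [-0.6, 0.4, 6.0]
gripper_width: 0.312
```

Request:
carry_out --moves '[[[0,0,0],[0,0,0],1],[[0,0,0],[0,0,0],1],[[0,0,0],[0,0,0],1]]' --newtons 60

```text
t: 4.18
eef_pos: [0.6258, -0.007, 0.0242]
tool_rot: [0.0, 0.185, 0.983, 0.0]
contact_force: [-1.4, 0.4, 7.0]
gripper_width: 0.305
```

The opening reads 26 mm on a 28 mm handle, with 7 N pushing the tool up, so the pads grip above the middle of the round. I'll reopen a little and go 4 mm lower.

Request:
carry_out --moves '[[[0,0,0],[0,0,0],4.5],[[0,0,0],[0,0,0],4.5],[[0,0,0],[0,0,0.3],4.5],[[0,0,0],[0,0,0.3],4.5]]' --newtons 40

```text
t: 4.68
eef_pos: [0.625, -0.007, 0.0198]
tool_rot: [-0.0, 0.185, 0.983, -0.0]
contact_force: [-0.1, -0.1, 0.2]
gripper_width: 0.523
```

Request:
carry_out --moves '[[[0,0,0],[0,0,0],3],[[0,0,0],[0,0,0],2],[[0,0,0],[0,0,0],1],[[0,0,0],[0,0,0],1]]' --newtons 50

```text
t: 5.18
eef_pos: [0.6254, -0.007, 0.0204]
tool_rot: [0.0, 0.185, 0.983, 0.0]
contact_force: [-0.8, -0.1, 1.3]
gripper_width: 0.31
```

Request:
carry_out --moves '[[[0,0,0],[0,0,-1],1],[[0,0,0],[0,0,-2],1],[[0,0,0],[0,0,-3],1],[[0,0,0],[0,0,-3],1]]'

```text
t: 5.68
eef_pos: [0.6262, -0.007, 0.0516]
tool_rot: [0.001, 0.185, 0.983, 0.0]
contact_force: [0.1, 0.3, -1.9]
gripper_width: 0.309
```

```bash
python3 - <<'E'
from h import *
o=bot.get_obs(); print(o["eef_pos"],o["contact_force"],o["torque"],o["gripper_width"])
a=bot.read_camera("wrist"); b=bot.read_camera("side")
cv2.imwrite("pics/e.png",cv2.cvtColor(np.hstack([cv2.resize(a,(400,300)),cv2.resize(b[150:300,200:400],(400,300),interpolation=cv2.INTER_CUBIC)]),cv2.COLOR_RGB2BGR))
print(rel([.60,.10,.05],99.4))
E
```

```text
[ 0.62615589 -0.00698258  0.05160093] [ 0.05123607  0.28340113 -1.86090792] [-0.00427592 -0.01265332  0.0017125 ] 0.3094747993097934
([0.0, 0.0, -30.7], [6.24, 9.04, 0.04])
```

View pics/e.png

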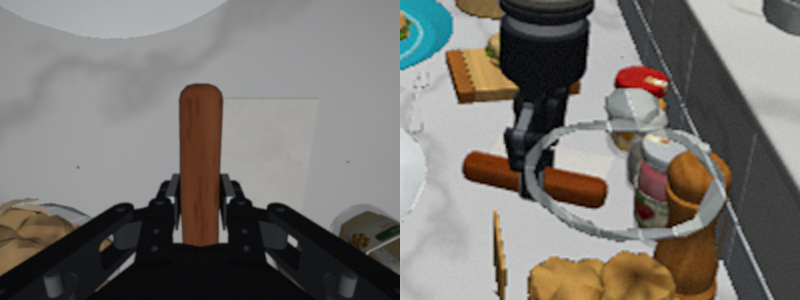

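The scraper is held level and lifted clear: the handle is in the pads and the blade is visible to the right in the wrist view. I'll carry it to a waypoint on the robot's side of the red-lid jar, turning by 30.7°.

Request:
carry_out --moves '[[[0,0,-7.5],[2,1.8,0],1],[[0,0,-15],[4,3.6,0],1],[[0,0,-23],[6.2,5.4,0],1],[[0,0,-30.7],[6.2,9,0],1],[[0,0,-30.7],[6.2,9,0],1]]'

```text
t: 6.4
eef_pos: [0.6007, 0.1035, 0.0501]
tool_rot: [0.0, -0.085, 0.996, 0.001]
contact_force: [0.0, -0.2, -1.2]
gripper_width: 0.31
```

```bash
python3 - <<'E'
from fit import *
o=bot.get_obs(); print(o["eef_pos"],o["contact_force"],o["gripper_width"])
ci=bot.camera_info("wrist"); a=bot.read_camera("wrist"); np.save("w2.npy",a)
v=cv2.resize(a,None,fx=1.5,fy=1.5,interpolation=cv2.INTER_CUBIC)
b=board_pts([.618,.2765,.164])
for P in (b[::2][[0,1,3,2]],b[1::2][[0,1,3,2]]): cv2.polylines(v,[np.round((proj(ci,P)+.5)*1.5).astype(np.int32)],True,(0,0,255),1)
cv2.imwrite("pics/f.png",cv2.cvtColor(v,cv2.COLOR_RGB2BGR))
# board model from wrist: silhouettes
for d in bot.silhouettes("board_side","wrist")[:1]: print(d["score"],d["location"]); np.save("wb.npy",d["region"])
E
```

```text
[0.60068911 0.10349304 0.0501151 ] [ 0.0357449  -0.19024394 -1.21942478] 0.3097267562077175
0.77 [452.2, 231.5]
```

View pics/f.png

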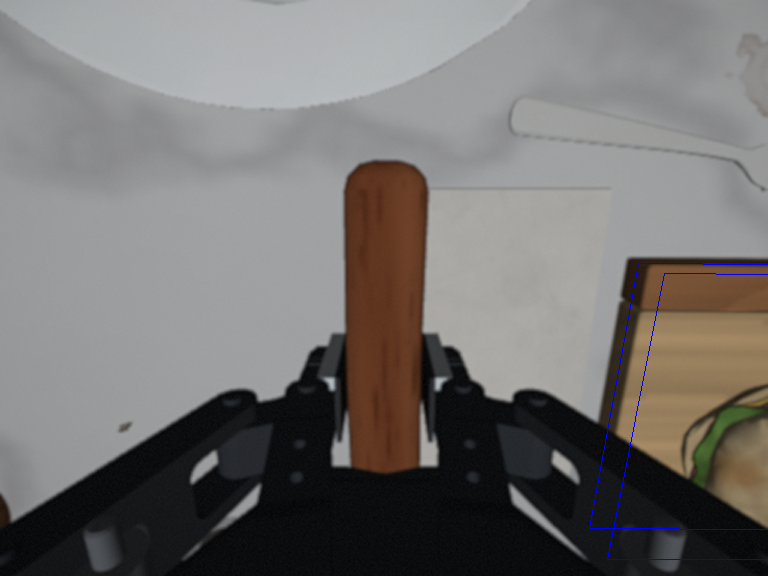

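The wrist view shows the board's lower side edge from (627,262) to about (600,420), roughly 4 mm nearer than the blue model. The blade edge runs from (611,188) to about (590,372). I'll compare their directions and work out the remaining distance.

```bash
python3 - <<'E'
from fit import *
ci=bot.camera_info("wrist"); a=np.load("w2.npy"); g=cv2.GaussianBlur(a,(0,0),1).astype(float)
o=bot.get_obs(); R0=rot(o["tool_rot"]); p0=o["eef_pos"]
# rowwise edges: blade right edge and board outer dark edge
gg=g.mean(2); E1=[];E2=[]
for r in range(135,236,4):
    d=np.diff(gg[r])
    x=int(400-(r-128)*.09); 
    s=d[x-12:x+8]; E1.append((x-12+np.argmax(np.abs(s))+.5,r))
    if r>182: x=int(418-(r-175)*.171); s=d[x-8:x+8]; E2.append((x-8+np.argmin(s)+.5,r))
for n,E,z in(("blade",E1,p0[2]-.0204+.002),("board",E2,0.)):
    P=onz(ci,np.array(E)+.0,z)[:,:2]; k=np.polyfit(P[:,0],P[:,1],1); res=P[:,1]-np.polyval(k,P[:,0])
    ok=np.abs(res-np.median(res))<.002; k=np.polyfit(P[ok,0],P[ok,1],1)
    print(n,ok.sum(),len(ok),"yaw",np.degrees(np.arctan(k[0])),"y at .6/.627",np.polyval(k,[.6,.627]),np.std((P[:,1]-np.polyval(k,P[:,0]))[ok]))
print("blade near corner",onz(ci,np.array([[611,188]])/1.5,p0[2]-.0184), "handle end",onz(ci,np.array([[386,160]])/1.5,p0[2]-.0204+.0135), "board near corner",onz(ci,np.array([[627,260]])/1.5,0))
E
```

```text
blade 22 26 yaw 9.38428554759146 y at .6/.627 [0.17899815 0.18346036] 0.0006821806134912947
board 14 14 yaw 8.443054012894166 y at .6/.627 [0.20784401 0.21185175] 0.0003253394140104694
blade near corner [[0.5248595  0.166695   0.03144822]] handle end [[0.52864797 0.08742358 0.04294822]] board near corner [[0.55241845 0.20087498 0.        ]]
```

```bash
python3 - <<'E'
from h import *
print(rel([.6375,.1275,.05],99),rel([.6375,.1275,.0205],99))
E
```

```text
([-0.0, -0.1, 0.4], [-4.17, 2.17, -0.02]) ([-0.0, -0.1, 0.4], [-4.17, 2.17, 2.93])
```

Request:
carry_out --moves '[[[0,0,0.4],[-2,1.1,0],1],[[0,0,0.4],[-4.2,2.2,0],1],[[0,0,0.4],[-4.2,2.2,1],1],[[0,0,0.4],[-4.2,2.2,2],1],[[0,0,0.4],[-4.2,2.2,2.6],1]]'

```text
t: 7.12
eef_pos: [0.6366, 0.1263, 0.0229]
tool_rot: [-0.001, -0.078, 0.997, -0.001]
contact_force: [0.4, 0.4, -0.5]
gripper_width: 0.309
```

Request:
carry_out --moves '[[[0,0,0],[0,0,0.2],1],[[0,0,0],[0,0,0.35],1],[[0,0,0],[0,0,0.35],1]]'

```text
t: 7.5
eef_pos: [0.6382, 0.1279, 0.021]
tool_rot: [0.0, -0.078, 0.997, 0.0]
contact_force: [0.7, 0.9, -1.2]
gripper_width: 0.31
```

```bash
cat > meas.py <<'E'
import sys
from fit import *
o=bot.get_obs(); p0=o["eef_pos"]; print(np.round(p0,4),np.round(o["contact_force"],1),o["gripper_width"],o["t"])
ci=bot.camera_info("wrist"); a=bot.read_camera("wrist"); b=bot.read_camera("scene"); np.save("w3.npy",a); np.save("s3.npy",b)
cv2.imwrite(sys.argv[1],cv2.cvtColor(np.hstack([cv2.resize(a[90:290,210:480],(400,296),interpolation=cv2.INTER_CUBIC),cv2.resize(b[140:280,180:360],(400,311),interpolation=cv2.INTER_CUBIC)[:296]]),cv2.COLOR_RGB2BGR))
E
python3 meas.py pics/g.png
```

```text
[0.6382 0.1279 0.021 ] [ 0.7  0.9 -1.2] 0.3103773488213269 7.5
```

View pics/g.png

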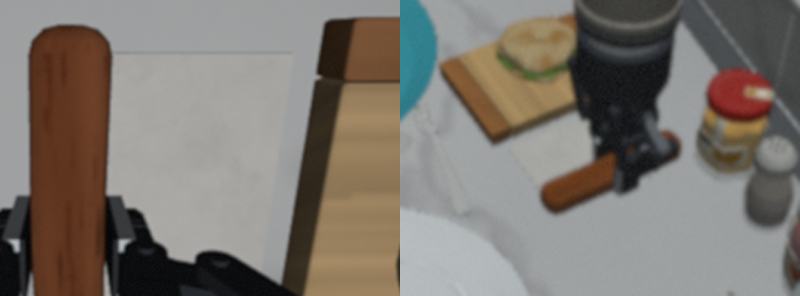

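The wrist crop shows the blade edge from (293,52) to (268,270), with a narrow gap to the board's lower edge from (315,75) to (285,270). The jar is clear. I'll measure the gap and the angles.

```bash
python3 - <<'E'
from fit import *
from scipy.ndimage import gaussian_filter1d
ci=bot.camera_info("wrist"); a=np.load("w3.npy").astype(float).mean(2)
sx=270/400; sy=200/296
E1=[];E2=[]
for rc in range(85,245,6):
    r=90+rc*sy; xb=210+(293-(rc-52)*25/218)*sx; xs=210+(315-(rc-75)*30/195)*sx
    d=np.diff(gaussian_filter1d(a[int(r)],1.))
    i=int(xb); s=d[i-5:i+6]; E1.append((i-5+np.argmax(np.abs(s))+.5,int(r),s[np.argmax(np.abs(s))]))
    i=int(xs); s=d[i-6:i+8]; E2.append((i-6+np.argmin(s)+.5,int(r),s.min()))
L=[]
for n,E,z in(("blade",E1,.0025),("board",E2,0.)):
    E=np.array(E); P=onz(ci,E[:,:2],z)[:,:2]; k=np.polyfit(P[:,0],P[:,1],1)
    for _ in range(3): res=P[:,1]-np.polyval(k,P[:,0]); ok=np.abs(res)<max(.0007,1.5*np.std(res)); k=np.polyfit(P[ok,0],P[ok,1],1)
    print(n,ok.sum(),len(ok),np.round(E[:,2][::4],1),"x",P[:,0].min(),P[:,0].max(),"yaw",np.degrees(np.arctan(k[0])),"y@.57,.63,.69",np.polyval(k,[.57,.63,.69]))
print("blade corner",onz(ci,[[210+293*sx,90+52*sy]],.0025),"board corner",onz(ci,[[210+317*sx,90+77*sy]],0))
E
```

```text
blade 27 27 [-1.3 -1.1 -1.5 -2.5 -1.6 -1.  -1.2] x 0.5748471849497319 0.636976882610387 yaw 8.872242658578228 y@.57,.63,.69 [0.19743825 0.20680422 0.21617019]
board 27 27 [-34.6 -32.3 -33.6 -32.9 -32.  -34.3 -35. ] x 0.5734893761423694 0.6366126098161295 yaw 9.164499709918871 y@.57,.63,.69 [0.20805335 0.21773308 0.22741281]
blade corner [[0.56354962 0.19615272 0.0025    ]] board corner [[0.57069164 0.20899044 0.        ]]
```

The two yaws agree to 0.3° and the gap is 10.7 mm. I'll slide in along tool +y, slowing near contact.

Request:
carry_out --moves '[[[0,0,-0.3],[-0.05,0.3,0.04],1],[[0,0,-0.3],[-0.1,0.6,0.05],1],[[0,0,-0.3],[-0.15,0.85,0.05],1],[[0,0,-0.3],[-0.15,1.0,0.05],1],[[0,0,-0.3],[-0.15,1.0,0.05],1]]'

```text
t: 8.22
eef_pos: [0.6382, 0.1374, 0.0204]
tool_rot: [0.0, -0.081, 0.997, -0.0]
contact_force: [-0.2, -3.0, 2.1]
gripper_width: 0.308
```

Request:
carry_out --moves '[[[0,0,0],[0,0.08,0],1],[[0,0,0],[0,0.12,0],1],[[0,0,0],[0,0.12,0],1]]'

```text
t: 8.6
eef_pos: [0.6382, 0.1374, 0.0204]
tool_rot: [0.0, -0.08, 0.997, -0.001]
contact_force: [1.0, -6.5, 1.1]
gripper_width: 0.312
```

The TCP has stopped at y=0.1374 while the force grows, so the blade edge is against the board. I'll press slightly more to seat it, then look.

Request:
carry_out --moves '[[[0,0,0],[0,0.08,0],1],[[0,0,0],[0,0.08,0],1]]'

```text
t: 8.85
eef_pos: [0.6382, 0.1375, 0.0204]
tool_rot: [0.0, -0.08, 0.997, -0.001]
contact_force: [0.4, -7.1, 2.2]
gripper_width: 0.308
```

```bash
python3 meas.py pics/i.png; python3 -c "
from h import *
print(bot.get_obs()['torque'])"
```

```text
[0.6382 0.1375 0.0204] [ 0.4 -7.1  2.2] 0.30807028485448856 8.85
[-1.34400625 -0.15147305  0.0937829 ]
```

View pics/i.png

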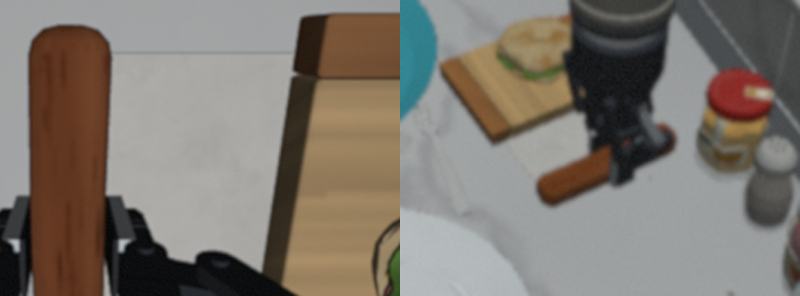

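The visible half shows no gap between blade and board, and the roll is undisturbed. I'll ease the pressure and release partially.

Request:
carry_out --moves '[[[0,0,0],[0,-0.1,0],1],[[0,0,0],[0,-0.15,0],1],[[0,0,0],[0,-0.15,0],1]]'

```text
t: 9.32
eef_pos: [0.6382, 0.1374, 0.0205]
tool_rot: [0.0, -0.081, 0.997, -0.0]
contact_force: [1.1, -5.1, 2.5]
gripper_width: 0.306
```

Request:
carry_out --moves '[[[0,0,0],[0,-0.05,0],1],[[0,0,0],[0,-0.1,0],1],[[0,0,0],[0,-0.1,0],1]]'

```text
t: 9.7
eef_pos: [0.6382, 0.1374, 0.0204]
tool_rot: [0.0, -0.081, 0.997, -0.0]
contact_force: [0.8, -4.0, 2.7]
gripper_width: 0.307
```

Request:
carry_out --moves '[[[0,0,0],[0,0,0],3.2],[[0,0,0],[0,0,0],3.6],[[0,0,0],[0,0,0],4.2],[[0,0,0],[0,0,0],5],[[0,0,0],[0,0,0],5.5]]' --newtons 20

```text
t: 10.32
eef_pos: [0.6381, 0.1377, 0.0203]
tool_rot: [-0.0, -0.081, 0.997, 0.0]
contact_force: [0.1, -0.0, 0.1]
gripper_width: 0.645
```

Request:
carry_out --moves '[[[0,0,0],[0,0,0],5.5],[[0,0,0],[0,0,-1.5],5.5],[[0,0,0],[0,0,-4],5.5],[[0,0,0],[0,0,-8],5.5],[[0,0,0],[0,0,-13],5.5]]'

```text
t: 10.95
eef_pos: [0.6376, 0.1374, 0.1518]
tool_rot: [-0.0, -0.081, 0.997, -0.0]
contact_force: [-0.5, 0.7, -0.1]
gripper_width: 0.643
```

```bash
python3 - <<'E'
from fit import *
o=bot.get_obs(); print(o["eef_pos"],o["contact_force"],o["t"])
ci=bot.camera_info("wrist"); a=bot.read_camera("wrist"); b=bot.read_camera("side"); np.save("w4.npy",a); np.save("side4.npy",b)
cv2.imwrite("pics/j.png",cv2.cvtColor(np.hstack([cv2.resize(a[60:290,180:512],(480,332),interpolation=cv2.INTER_CUBIC),cv2.resize(b[150:288,210:342],(317,332),interpolation=cv2.INTER_CUBIC)]),cv2.COLOR_RGB2BGR))
E
```

```text
[0.63759436 0.13736957 0.15183975] [-0.53193944  0.69707259 -0.07482973] 10.95
```

View pics/j.png

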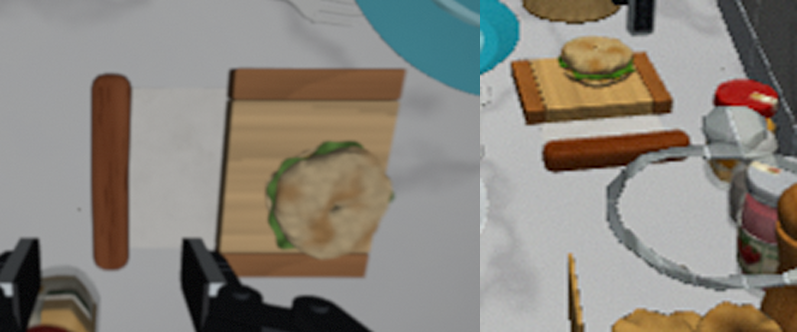

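The scraper lies beside the board with its blade touching it: near margin about 20 px, far about 27 px at 1.4 px/mm, so it is within about 3 mm of midway. I'll zoom in on the seam to check for a wedge gap.

```bash
python3 - <<'E'
from fit import *
a=np.load("w4.npy"); x0,y0=310,100
c=a[y0:y0+145,x0:x0+50].astype(float); c=np.clip((c-30)*1.6,0,255).astype(np.uint8)
c2=np.load("side4.npy")[190:225,215:295]
v=np.zeros((580,800,3),np.uint8); v[:580,:200]=cv2.resize(c,(200,580),interpolation=cv2.INTER_CUBIC); v[:245,220:780]=cv2.resize(c2,(560,245),interpolation=cv2.INTER_CUBIC)
cv2.imwrite("pics/k.png",cv2.cvtColor(v,cv2.COLOR_RGB2BGR))
ci=bot.camera_info("wrist")
h=cv2.cvtColor(a,cv2.COLOR_RGB2HSV).astype(int)
m=((h[...,0]<16)&(h[...,1]>110)).astype(np.uint8); n,l=cv2.connectedComponents(m); M=(l==l[185,257]).astype(np.uint8)
(cx,cy),_,ang=cv2.minAreaRect(np.argwhere(M)[:,::-1].astype(np.float32)); 
ys,xs=np.where(M); k=[]
for r in range(ys.min()+12,ys.max()-12): t=np.where(M[r])[0]; k.append((t.mean(),r))
P=onz(ci,np.array(k),.0135); s=np.polyfit(P[:,0],P[:,1],1); print("handle yaw",np.degrees(np.arctan(s[0])),P.mean(0))
E2=[]
for r in range(118,225,3):
    row=cv2.GaussianBlur(a,(0,0),1)[r].astype(float).mean(1); d=np.diff(row); i=int(340-(r-110)*.09); E2.append((i-8+np.argmin(d[i-8:i+8])+.5,r))
P=onz(ci,np.array(E2),0); s=np.polyfit(P[:,0],P[:,1],1); r=P[:,1]-np.polyval(s,P[:,0]); ok=abs(r)<.001; s=np.polyfit(P[ok,0],P[ok,1],1); print("board yaw",np.degrees(np.arctan(s[0])),ok.sum(),len(ok),np.polyval(s,.626))
E
```

```text
handle yaw 9.060776630804947 [0.64064603 0.13710482 0.0135    ]
board yaw 9.1328114006572 36 36 0.21922269116731227
```

View pics/k.png

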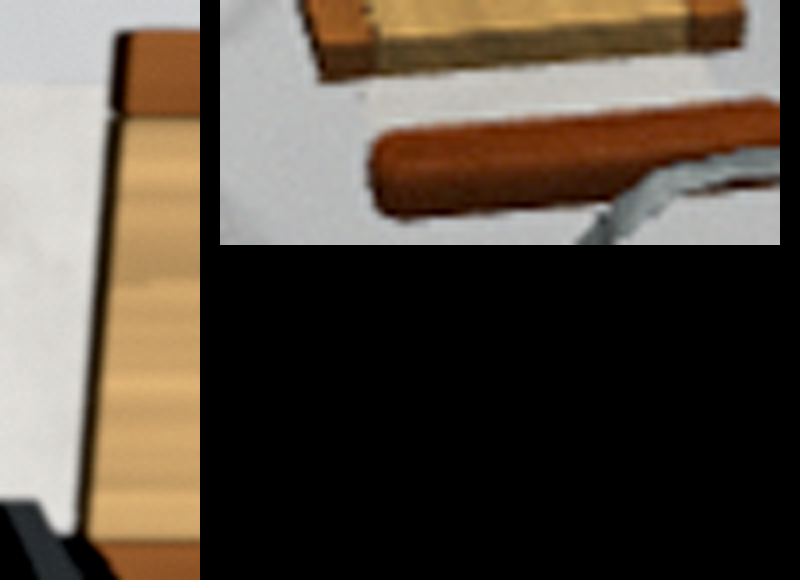

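The seam is closed over the visible length and the yaws are 9.06° and 9.13°. The two views put the along-side centring within about 3 mm, in opposite senses. I'm handing in.

```bash
python3 -c "
from station import bot
print(bot.get_obs()['contact_force']); print(bot.hand_in())"
```

```text
[0.81833122 0.15006314 0.04981821]
the job is handed in; nothing more can be done
None
```

The bench scraper lies flat on the table with its blade edge against the right-hand side of the bread board, about midway along it. I gripped it by the handle, re-gripping 4 mm lower because the first hold was too high on the round. I carried it round the red-lid jar, set it down about 11 mm short and slid it in until the board stopped it, with about 7 N on the tool. I then eased off, released it and backed away. The job was handed in at about 11 s, with the gripper 13 cm clear.

**Last checks:**
- **Flush:** the seam shows no gap along the length the wrist camera sees. The handle measures 9.06° and the board side 9.13°.
- **Midway:** the edge is within about 3 mm of the middle. The wrist view puts it slightly towards the robot and the side view slightly away.
- **Roll:** it looks undisturbed on the board.

**Disagreements:**
- The edge position worked out from the handle in the last wrist picture came out 3 mm short of the board. I put that down to calibration, since the contact force and the closed seam say they touch.
- The scene and side cameras put the board about 4 mm farther from the robot's right than the wrist camera did.

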